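Crank up the pantry jar lift and take out the jar

ROBOT

A 6-joint arm with a two-finger parallel gripper is mounted at the origin on the work surface. World frame = base frame: x ahead of the robot, y to its left, z up, the work surface at z = 0. Lengths are in m, angles in rad, forces in N, time in s.
With the tool pointing down it reaches from about 0.3 to 0.875 m from the base axis. Payload 6.4 kg.
Tool frame: the origin (TCP) lies midway between the tips of the shut fingers; the grasp point (between the pads) lies 19 mm behind it; z points along the fingers, y is the line along which they close (so a half turn about z gives the same grasp; the last joint's range is limited). The gripper opens to 85 mm and grips with 20 to 120 N. Pads are 22 mm wide; open, the fingers measure 114 mm over their backs; the gripper's body (76 mm by 85 mm) begins 54 mm behind the grasp point. The pads swing forward as they close: fully open they stand 13 mm farther back than shut.
Start: joints at [1.015, 0.181, 1.607, -0, 1.354, -0.206], TCP at [0.197, 0.54, 0.231] pointing down, gripper open.
Joint ranges: [-2.99, 2.99], [-0.89, 2.07], [0.3, 2.58], [-1.14, 4.28], [0, 2.63], [-3.12, 3.12]. Speed limits (rad/s): [2.57, 2.57, 3.01, 3.14, 3.14, 3.14].

INTERFACE

Orientations are given as a unit quaternion [w, x, y, z].
In Python, from bench import ctrl gives the robot as it stands.
- The arm moves only by the tool drive_tool, never from a script. Its argument "plan" is a list that holds one entry, the list of rows, each a list of 4 numbers: the shift along the tool's x, y, z scaled (see below), then the turn about the tool's z scaled (see below). In form: [[[x, y, z, roll], ...]]. A call has 1 to 12 rows; each row is the pose to reach, as a shift and turn from the pose commanded when the call began, along the tool's axes at that moment, turning the shorter way round; what a row does not reach only later rows make up. The controller multiplies each number of a shift by 400 mm and each number of a turn by 180 degrees. A row lasts 1/12 s, in which the tool goes at most 41.7 mm and 7.16 degrees, less where a joint would pass 70% of its speed; a pose out of reach is approached as far as the arm can. A call with a number of a shift or a turn outside -1 to 1 is refused whole. A call with a gripper value outside its range is refused whole. "jaw" is the closure, from 0 (fully open) to 1 (shut), set as the call begins (left out, the last holds). The fingers move at their own pace and stop on an object; the grip force is fixed at half the most. Time passes only in rows, so rows that repeat a pose let the fingers close. It gives the time, the measured TCP pose, the force, the opening and the grip force at its end, in the units of the state.
- ctrl.get_obs(): the state, without advancing time (a new reading comes with each control period).
- ctrl.camera(name): name is "scene" or "top" or "wrist"; returns (picture, depth): 400x640x3 uint8, red, green, blue; 400x640 float32, m along the optical axis (not along the pixel's ray), 0 where there is no reading.
- ctrl.camera_info(name): a dict with "camera_matrix" (3x3 intrinsics, pixels), "R" (3x3) and "t" (3): a world point X has camera coordinates R X + t; the wrist camera has in their place "T_tool_cam" (4x4, takes a point from camera to tool coordinates, whose origin is the TCP and whose axes are the flange's). Camera axes: x right, y down, z forward; pixel columns grow to the right and rows downward; lengths in m; the calibration is good to about 2 mm. A picture is of the moment at which its call begins: read the wrist's pose just before it. camera_info takes no time and is no camera call.
- ctrl.hand_in(): hands the job in; it is judged then, once.
The state is a dict: "time_s": time; "q": joint angles; "dq": joint speeds; "joint_efforts": joint torques, N m; "eef_pos": TCP position; "eef_rot": TCP orientation; "wrist_force": force on the tool from outside, world axes, zero at the start; "torque": the same for the moment, N m; "opening": opening from 0.0 (shut) to 1.0 (fully open); "grasp_force": force on a finger pad.
Only numpy, scipy, OpenCV 4.12 (cv2) and the standard library are available. Lean on these libraries where they do the work, as an engineer would, in place of code of your own. Each camera call takes 0.05 s, during which the arm holds its last target. There are 200 camera calls.

TASK

Pick up the loose crank, push it fully down onto the square shaft of the jar lift and wind it clockwise (seen from above), about two turns, until the platform has risen as far as it goes. Then lift the jar out of the lift, keeping it upright, and set it down gently on the round wooden board so that it stands wholly on the board. Leave the crank on the shaft and do not disturb the bowl, the can or the big pasta jar.

Things in the scene. Friction and masses are not known exactly. Their poses are not given: they have to be found in the camera images.
- lift_box: The jar lift, fixed: white cabinet with a wooden top, 110 (x) x 270 (y) x 130 mm (z). Origin: underside centre. On its flat top the shaft stands at y = -85 mm, and the square well with the jar opens at y = +85 mm. A platform in the well rises 80 mm as the shaft is wound clockwise (from above); it stays where it is left.
- shaft (a point): Foot of the upright square steel shaft on the top of the lift (130 mm above the counter), on its axis. The shaft is 14 mm square for 24 mm, then steps in to 12 and 9 mm over the last 6 mm (30 mm tall in all). z up; its x and y axes are square to the flats and turn with the shaft.
- winder (a joint): Angle turned by the shaft, rad, growing clockwise seen from above, from 0 (platform down) to the stop at 13.5 (2.15 turns, platform 80 mm up). It starts between 0 and 0.6. Friction torque about 0.12 N m.
- crank: Loose dark steel crank, 0.27 kg, lying grip up, z up. Origin: underside centre of its hub, 42 mm square, 30 mm tall, with a 16.5 mm square hole through along z, sides along the crank's x and y (fits the shaft four ways). A flat arm 14 mm wide (y), 12 mm thick (z 18 to 30 mm) runs from the hub along +x to x = 92 mm. Fully seated, the hub's underside rests on the lift's top.
- grip_mid (a point): Middle of the crank's round wooden grip, which stands up from the arm at x = 80 mm from the hub's axis: 24 mm thick, from 31 to 70 mm above the hub's underside (this point at 50 mm). It spins freely on its pin. The hole in the hub has a 2 mm bevel at its lower mouth.
- jar: Glass jar of pasta with a wooden lid, a plain cylinder 62 mm in diameter and 95 mm tall, about 0.3 kg, loose on the platform in the well. Origin: centre of its underside, z up. Platform down, its lid is about 20 mm below the lift's top; platform up, the jar stands about 57 mm out of it.
- well (a point): Centre of the mouth of the square well (76 mm wide), level with the lift's top, 130 mm above the counter. The platform's top is 118 mm below it at winder = 0.
- board: Round dark wooden board, 140 mm in diameter and 12 mm thick, fixed on the counter. Origin: centre of its underside.
- pasta_jar: Bystander: big pasta jar with wooden lid, 90 mm in diameter, 125 mm tall, beyond the lift. Origin: underside centre.
- bowl: Bystander: blue bowl, 130 mm across, 60 mm tall, beyond the lift. Origin: underside centre.
- can: Bystander: food can, 74 mm in diameter, 100 mm tall, beyond the lift. Origin: underside centre.
Things that resemble listed ones, but are neither listed nor needed, are in the scene too. Several things have the shape of the crank; the one meant has the colours described above.

How it is judged:
On the way, in this order (a step that is already met when the one before it is completed fails the run):
1. the crank is fully seated on the square shaft (horizontal distance between crank and shaft below 0.005 m and z of crank in the frame of shaft below 0.006 m and angle between crank's own z axis and vertical below 0.1 rad), for 0.2 s.
2. the shaft has been wound up to its stop (12.9 rad or more) with the crank on it (value of joint winder above 12.9 rad and horizontal distance between crank and shaft below 0.008 m and z of crank in the frame of shaft between -0.01 and 0.015 m), for 0.1 s.
3. the jar is held and lifted clear of the lift (height (world z) of jar above 0.13 m and contact force between the fingers and jar above 0.5 N), for 0.1 s.
4. the jar is lowered onto the board while still held (not dropped from more than 10 mm) (horizontal distance between jar and board below 0.04 m and z of jar in the frame of board below 0.022 m and contact force between the fingers and jar above 0.5 N).
At the end, for the whole second after the job is handed in: The jar stands upright (within 0.1 rad) and at rest on the round board, its axis within 40 mm of the board's centre; the shaft is still wound up (12.9 rad or more); the crank is still on the shaft (hub within 8 mm of its axis and not raised more than 15 mm) (all of step 2 and horizontal distance between jar and board below 0.04 m and z of jar in the frame of board between 0.008 and 0.016 m and angle between jar's own z axis and vertical below 0.1 rad and linear speed of jar below 0.02 m/s); the robot touches nothing.
It fails at once if the jar is tipped by more than 0.6 rad (angle between jar's own z axis and vertical above 0.6 rad).
It fails at once if a bystander is moved by more than 30 mm (distance of any of pasta_jar, bowl, can from where it was at the start of the episode above 0.03 m).
It also fails if it takes over 72 s, if anything falls off the work surface, if the arm or the gripper's body presses on something with over 40 N, if the wrist force passes 120 N, or if a joint passes its speed limit or range.

## Working session

There is one attempt and no reset: what is moved stays moved. The work goes in short steps, Python scripts to look and compute and a tool call to move; the robot and the scene stay as the last step left them, time stands still between calls to the robot, and variables do not carry over. Pictures are saved under pics/ and viewed, at most 10 in all, crops included, and the job is handed in when it is done.

Besides the shell and the picture viewer there is one more tool, called as name(argument=value, ...), one argument or row to a line, values as JSON. drive_tool: Moves the arm, as the interface text tells. Its arguments: {"type":"object","properties":{"plan":{"type":"array"},"jaw":{"type":"number"}},"required":["plan"]}

```bash
mkdir -p pics; ls; python3 - <<'E'
from bench import ctrl
import cv2,numpy as np
o=ctrl.get_obs();print(o)
for n in("top","scene"):
    p,d=ctrl.camera(n);cv2.imwrite(f"pics/{n}0.png",p[...,::-1]);np.savez(f"{n}0.npz",p=p,d=d)
    i=ctrl.camera_info(n);print(n,i)
print(ctrl.camera_info("wrist"))
E
```

```text
pics
{'time_s': 0.0, 'q': array([ 1.01471259e+00,  1.81540460e-01,  1.60801580e+00, -5.00986679e-06,
        1.35384739e+00, -2.06278186e-01]), 'dq': array([-1.09973290e-03, -3.58522069e-04, -1.03328979e-03, -2.28474623e-04,
       -1.64480681e-04,  6.81909591e-05]), 'joint_efforts': array([ 6.36841451e-04, -4.44876587e+01, -3.51335263e+01, -3.31929205e-04,
        9.04248096e-03,  1.69521502e-05]), 'eef_pos': array([0.19672622, 0.53969141, 0.23038075]), 'eef_rot': array([-3.34590396e-04,  1.74011792e-01,  9.84743153e-01, -8.41416584e-04]), 'wrist_force': array([-0.48743694, -0.2167916 ,  0.33934001]), 'torque': array([-0.0592307 , -0.0150615 ,  0.06651273]), 'grasp_force': 0.0, 'opening': 0.9979091999380243}
top {'camera_matrix': array([[473.69804764,   0.        , 328.20607242],
       [  0.        , 473.69804764, 204.21636656],
       [  0.        ,   0.        ,   1.        ]]), 'R': array([[ 0.00216242, -0.99999658, -0.00147318],
       [-0.97700938, -0.00179864, -0.21318876],
       [ 0.21318538,  0.00190031, -0.97700992]]), 't': array([-0.07036117,  0.6225381 ,  1.59428075])}

[... 211 characters left out ...]
91445,  0.00969019],
       [ 0.73189594, -0.21541928, -0.64646954],
       [-0.6165286 ,  0.19470301, -0.76287825]]), 't': array([-0.11472822, -0.38271217,  1.61018668])}
{'camera_matrix': array([[302.2572165 ,   0.        , 316.11272847],
       [  0.        , 302.2572165 , 203.93801919],
       [  0.        ,   0.        ,   1.        ]]), 'T_tool_cam': array([[ 1.95329690e-03, -9.48079605e-01, -3.18027116e-01,
         8.09947821e-02],
       [ 9.99998015e-01,  1.97728419e-03,  2.47369492e-04,
         1.30971485e-04],
       [ 3.94304017e-04, -3.18026968e-01,  9.48081585e-01,
        -1.43015940e-01],
       [ 0.00000000e+00,  0.00000000e+00,  0.00000000e+00,
         1.00000000e+00]])}
```

View pics/top0.png

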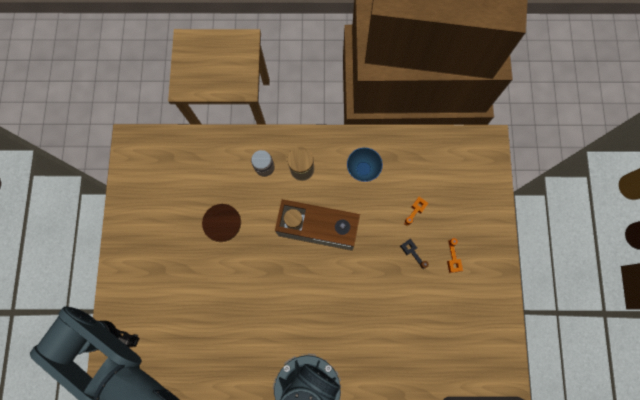

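View pics/scene0.png

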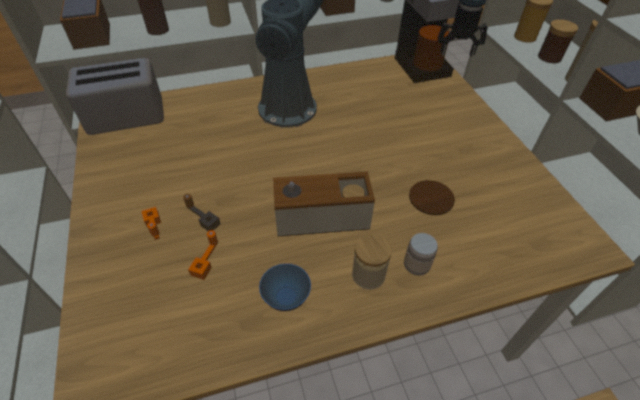

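The top view shows three crank-shaped things: a dark one (hub ~(408,247), grip ~(424,265)), an orange one at (417,210) and an orange one at (455,255). I choose the dark one. The lift is at (318,225) with the shaft end near (342,227) and the jar near (293,217). The board is at (222,222). Next I'll take rough positions and a close crop.

```bash
cat > h.py <<'E'
import numpy as np,cv2
from bench import ctrl
from scipy.spatial.transform import Rotation as Ro
def tool():
    o=ctrl.get_obs();q=o["eef_rot"];return np.array(o["eef_pos"]),Ro.from_quat([q[1],q[2],q[3],q[0]]).as_matrix()
def cam(n,pose=None):
    i=ctrl.camera_info(n);K=i["camera_matrix"]
    if n=="wrist":
        p,R=pose or tool();T=i["T_tool_cam"];return K,R@T[:3,:3],p+R@T[:3,3]
    return K,i["R"].T,-i["R"].T@i["t"]
def cast(n,uv,z,pose=None):
    K,R,c=cam(n,pose);uv=np.atleast_2d(uv).astype(float)
    d=(np.c_[uv,np.ones(len(uv))]@np.linalg.inv(K).T)@R.T
    return c+d*((z-c[2])/d[:,2])[:,None]
def cloud(n,d,pose=None):
    K,R,c=cam(n,pose);v,u=np.mgrid[:400,:640]
    r=np.stack([u,v,np.ones_like(u)],-1)@np.linalg.inv(K).T
    return (r*d[...,None])@R.T+c
def togo(target,yaw_axis=None):
    "shift in tool axes, interface units"
    p,R=tool();return R.T@(np.array(target)-p)/0.4
def snap(name):
    pose=tool();p,d=ctrl.camera("wrist");cv2.imwrite(f"pics/{name}.png",p[...,::-1]);np.savez(name+".npz",p=p,d=d,pos=pose[0],R=pose[1]);return p,d,pose
E
python3 - <<'E'
from h import *
a=np.load("top0.npz");p=a["p"];X=cloud("top",a["d"])
for n,uv,z in[("hub",(408,247),.03),("grip",(424,265),.07),("shaft",(342,227),.15),("jar",(293,217),.11),("board",(222,222),.012),("bowl",(365,165),.05),("can",(262,161),.1),("pasta",(301,160),.12),("or1",(417,210),.03),("or2",(455,255),.03)]:
    print(n,cast("top",uv,z).round(3),X[uv[1],uv[0]].round(3))
c=p[180:290,380:480];cv2.imwrite("pics/crop0.png",cv2.resize(c,None,fx=5,fy=5,interpolation=2)[...,::-1])
E
```

```text
hub [[ 0.477 -0.35   0.03 ]] [ 0.481 -0.355 -0.   ]
grip [[ 0.411 -0.396  0.07 ]] [ 0.411 -0.397  0.064]
shaft [[ 0.528 -0.115  0.15 ]] [ 0.526 -0.115  0.158]
jar [[0.569 0.05  0.11 ]] [0.569 0.05  0.107]
board [[0.569 0.313 0.012]] [0.569 0.313 0.011]
bowl [[ 0.772 -0.202  0.05 ]] [ 0.785 -0.205  0.006]
can [[0.77  0.163 0.1  ]] [0.768 0.162 0.107]
pasta [[0.768 0.025 0.12 ]] [0.768 0.025 0.119]
or1 [[ 0.61  -0.387  0.03 ]] [ 0.611 -0.387  0.028]
or2 [[ 0.449 -0.514  0.03 ]] [ 0.45  -0.515  0.026]
```

View pics/crop0.png

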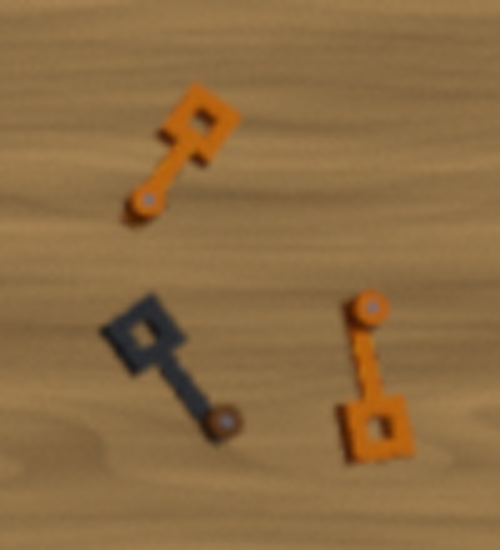

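Close crop: the dark crank's hub is at crop (145,335), i.e. full px (409,247), its arm runs down-right to the wooden grip at (224,422), and the other two are bright orange. So dark is right. Now I work out the move to above the shaft for a wrist look.

```bash
python3 - <<'E'
from h import *
p,R=tool();print(R.round(3),p)
print(togo([.53,-.115,.33]),togo([.363,.213,.33]))
E
```

```text
[[-0.939  0.343 -0.001]
 [ 0.343  0.939 -0.001]
 [ 0.    -0.002 -1.   ]] [0.19675477 0.53974538 0.2304532 ]
[-1.3435581  -1.25259679 -0.24736011] [-0.67030915 -0.62534761 -0.2481147 ]
```

drive_tool(
  plan=[
    [[-0.67,-0.63,-0.25,0.35],[-0.67,-0.63,-0.25,0.35],[-0.67,-0.63,-0.25,0.35],[-0.67,-0.63,-0.25,0.35],[-0.67,-0.63,-0.25,0.35],[-0.67,-0.63,-0.25,0.35],[-0.67,-0.63,-0.25,0.35],[-0.67,-0.63,-0.25,0.35],[-0.67,-0.63,-0.25,0.35],[-0.67,-0.63,-0.25,0.35],[-0.67,-0.63,-0.25,0.35],[-0.67,-0.63,-0.25,0.35]],
  ],
  jaw=0,
)

```text
time_s: 1.1
eef_pos: [0.3622, 0.2117, 0.3308]
eef_rot: [-0.0, 0.663, 0.749, -0.0]
wrist_force: [-0.4, 0.2, -0.5]
opening: 1.003
grasp_force: 0.0
```

```bash
python3 - <<'E'
from h import *
p,R=tool();print(R.round(3),p)
print(togo([.53,-.115,.33]))
E
```

```text
[[-0.121  0.993 -0.001]
 [ 0.993  0.121  0.   ]
 [ 0.001 -0.001 -1.   ]] [0.36222441 0.21170797 0.33084286]
[-0.86147755  0.31764954  0.00135097]
```

drive_tool(
  plan=[
    [[-0.86,0.32,0,0.34],[-0.86,0.32,0,0.34],[-0.86,0.32,0,0.34],[-0.86,0.32,0,0.34],[-0.86,0.32,0,0.34],[-0.86,0.32,0,0.34],[-0.86,0.32,0,0.34],[-0.86,0.32,0,0.34],[-0.86,0.32,0,0.34],[-0.86,0.32,0,0.34],[-0.86,0.32,0,0.34],[-0.86,0.32,0,0.34]],
  ],
)

```text
time_s: 2.1
eef_pos: [0.5311, -0.1121, 0.3301]
eef_rot: [-0.001, 0.951, 0.309, -0.001]
wrist_force: [0.5, 0.6, -0.1]
opening: 1.002
grasp_force: 0.0
```

```bash
python3 - <<'E'
from h import *
print(tool());snap("w1")
print(togo([.465,-.36,.22]))
E
```

```text
(array([ 0.53111143, -0.11214579,  0.33009477]), array([[ 8.09462570e-01,  5.87167795e-01, -2.08051788e-03],
       [ 5.87171074e-01, -8.09461098e-01,  1.69117181e-03],
       [-6.91096664e-04, -2.59056019e-03, -9.99996406e-01]]))
[-0.49773611  0.40522783  0.27590454]
```

View pics/w1.png

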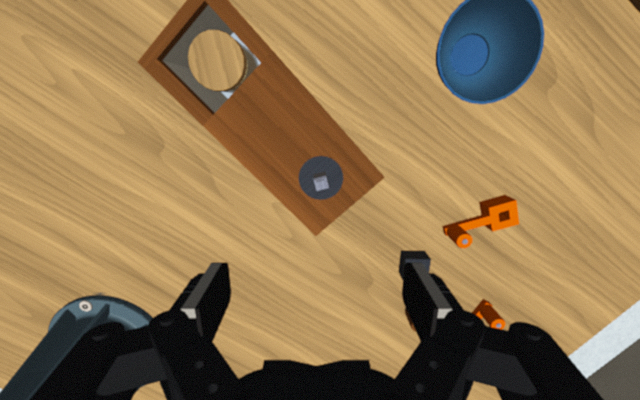

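The wrist view shows the lift top with its shaft at (321,183) inside a dark disc centred ~(321,177), and the jar lid at (216,60). Next I measure the shaft and move to the crank.

```bash
cat > m1.py <<'E'
from h import *
a=np.load("w1.npz");p=a["p"];pose=(a["pos"],a["R"]);X=cloud("wrist",a["d"],pose)
hsv=cv2.cvtColor(p,cv2.COLOR_RGB2HSV)
sub=p[150:210,290:352].astype(int)
wood=(sub[...,0]-sub[...,2]>30)
m=(~wood).astype(np.uint8);c=max(cv2.findContours(m,0,1)[0],key=cv2.contourArea).reshape(-1,2)+[290,150]
w=cast("wrist",c,.13,pose)[:,:2]
(e,ax,an)=cv2.fitEllipse((w*1000).astype(np.float32));print("disc ctr mm",e,ax)
s=((sub.min(-1)>125)).astype(np.uint8)
c=max(cv2.findContours(s,0,1)[0],key=cv2.contourArea).reshape(-1,2)+[290,150]
w=cast("wrist",c,.16,pose)[:,:2];r=cv2.minAreaRect((w*1000).astype(np.float32));print("shaft top",r)
print("depth shaft",X[183,321],X[170,310])
# jar lid
sub=X[20:100,170:260];print("lid z",X[60,216])
E
python3 m1.py
python3 - <<'E'
import cv2
p=cv2.imread("pics/w1.png");cv2.imwrite("pics/c1.png",cv2.resize(p[140:220,280:370],None,fx=7,fy=7,interpolation=2))
E
```

```text
disc ctr mm (533.4834594726562, -117.02898406982422) (50.33858108520508, 50.386383056640625)
shaft top ((534.3958129882812, -116.61016082763672), (11.206558227539062, 12.800009727478027), 51.47001266479492)
depth shaft [ 0.53485412 -0.11635137  0.15957735] [ 0.53399423 -0.10170904  0.13097247]
lid z [0.56870926 0.0506414  0.10916934]
```

View pics/c1.png

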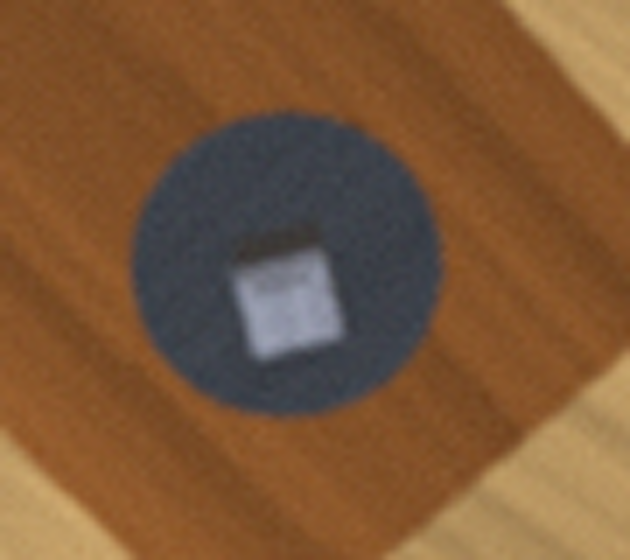

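drive_tool(
  plan=[
    [[-0.5,0.41,0.2,0],[-0.5,0.41,0.2,0],[-0.5,0.41,0.2,0],[-0.5,0.41,0.2,0],[-0.5,0.41,0.2,0],[-0.5,0.41,0.2,0],[-0.5,0.41,0.2,0],[-0.5,0.41,0.2,0],[-0.5,0.41,0.2,0],[-0.5,0.41,0.2,0]],
  ],
)

```text
time_s: 2.98
eef_pos: [0.4656, -0.3624, 0.2518]
eef_rot: [-0.0, 0.951, 0.308, 0.0]
wrist_force: [0.1, -0.1, -0.8]
opening: 1.002
grasp_force: 0.0
```

```bash
python3 - <<'E'
from h import *
print(tool());snap("w2")
E
```

```text
(array([ 0.46560609, -0.36242429,  0.25181595]), array([[ 8.10145909e-01,  5.86227947e-01,  6.33200839e-04],
       [ 5.86227935e-01, -8.10146134e-01,  2.23635237e-04],
       [ 6.44086437e-04,  1.90022848e-04, -9.99999775e-01]]))
```

View pics/w2.png

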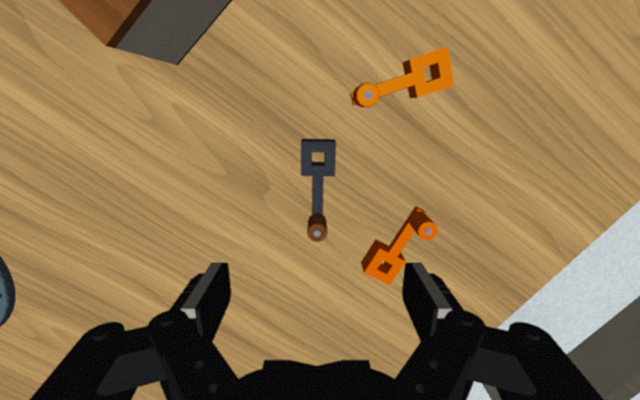

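The wrist view shows the dark crank with its hub at (318,158), its grip at (317,232) and the arm pointing nearly down the picture. I measure its hub and direction.

```bash
cat > m2.py <<'E'
from h import *
a=np.load("w2.npz");p=a["p"].astype(int);pose=(a["pos"],a["R"])
sub=p[125:190,285:350];m=((sub.max(-1)<100)&(sub[...,0]-sub[...,2]<15)).astype(np.uint8)
cs=cv2.findContours(m,cv2.RETR_CCOMP,1)
for c,hh in zip(cs[0],cs[1][0]):
    if cv2.contourArea(c)>40:
        w=cast("wrist",c.reshape(-1,2)+[285,125],.03,pose)[:,:2]*1000
        print(hh[3],cv2.minAreaRect(w.astype(np.float32)))
# hub only: opening removes the arm
o=cv2.morphologyEx(m,cv2.MORPH_CLOSE,np.ones((15,15)));o=cv2.morphologyEx(o,cv2.MORPH_OPEN,np.ones((18,18)))
c=max(cv2.findContours(o,0,1)[0],key=cv2.contourArea).reshape(-1,2)
print("hub",cv2.minAreaRect((cast("wrist",c+[285,125],.03,pose)[:,:2]*1000).astype(np.float32)))
print("grip top",cast("wrist",(317,233),.07,pose)," base hub px",cast("wrist",(318,158),.03,pose))
X=cloud("wrist",a["d"],pose);print(X[146,318],X[200,318],X[233,317])
E
python3 m2.py
```

```text
-1 ((475.2585754394531, -358.72119140625), (60.83119583129883, 40.54718780517578), 35.0894775390625)
0 ((483.1173400878906, -352.8365783691406), (14.56284236907959, 18.232349395751953), 36.00168228149414)
hub ((482.1385803222656, -355.18389892578125), (42.622737884521484, 40.43696594238281), 36.001712799072266)
grip top [[ 0.41609908 -0.400732    0.07      ]]  base hub px [[ 0.48252487 -0.35400927  0.03      ]]
[ 0.49416992 -0.3455124   0.0300383 ] [ 0.43963545 -0.38529441  0.03112697] [ 0.41677082 -0.40023654  0.07186928]
```

```bash
python3 -c "
from h import *
print(togo([.4825,-.3545,.002]))"
```

```text
[0.04504517 0.00808227 0.62527226]
```

drive_tool(
  plan=[
    [[0.045,0.008,0.1,0],[0.045,0.008,0.2,0],[0.045,0.008,0.3,0],[0.045,0.008,0.4,0],[0.045,0.008,0.47,0],[0.045,0.008,0.53,0],[0.045,0.008,0.57,0],[0.045,0.008,0.6,0],[0.045,0.008,0.615,0],[0.045,0.008,0.624,0],[0.045,0.008,0.624,0]],
  ],
)

```text
time_s: 3.95
eef_pos: [0.4818, -0.3561, 0.0021]
eef_rot: [0.0, 0.952, 0.307, 0.0]
wrist_force: [-0.6, -0.3, -0.9]
opening: 1.0
grasp_force: 0.0
```

drive_tool(
  plan=[
    [[0,0,0,0],[0,0,0,0],[0,0,0,0],[0,0,0,0],[0,0,0,0],[0,0,0,0],[0,0,0,0],[0,0,0,0],[0,0,0,0],[0,0,0,0]],
  ],
  jaw=1,
)

```text
time_s: 4.78
eef_pos: [0.4816, -0.3569, 0.0028]
eef_rot: [0.001, 0.952, 0.307, 0.0]
wrist_force: [-0.7, 0.6, 6.3]
opening: 0.481
grasp_force: 62.5
```

drive_tool(
  plan=[
    [[0,0,-0.03,0],[0,0,-0.1,0],[0,0,-0.2,0],[0,0,-0.3,0],[0,0,-0.4,0],[0,0,-0.47,0],[0,0,-0.5,0],[0,0,-0.5,0]],
  ],
)

```text
time_s: 5.45
eef_pos: [0.4825, -0.3578, 0.2057]
eef_rot: [0.003, 0.952, 0.307, 0.001]
wrist_force: [0.6, -0.4, -2.3]
opening: 0.482
grasp_force: 61.7
```

```bash
python3 - <<'E'
from h import *
p,R=tool();print(p,np.degrees(np.arctan2(R[1,0],R[0,0])),R[:,2]);print(ctrl.get_obs()["wrist_force"]);snap("w3")
print(togo([.534,-.117,.205]))
E
```

```text
[ 0.48250623 -0.357776    0.20570393] 35.76072504903242 [ 0.00460198 -0.00507786 -0.99997652]
[ 0.62977578 -0.37418016 -2.27997375]
[ 0.45674281 -0.40941685 -0.00706074]
```

View pics/w3.png

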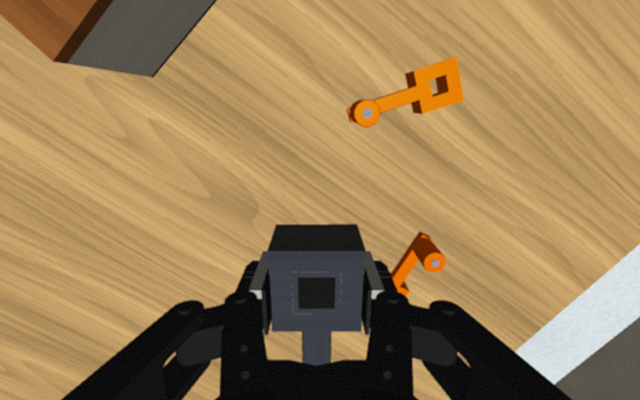

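The wrist view shows the crank held square in the jaws, with the hole at (317,293). I measure the hole in the tool frame.

```bash
cat > m3.py <<'E'
from h import *
a=np.load("w3.npz");pose=(a["pos"],a["R"]);X=(cloud("wrist",a["d"],pose)-pose[0])@pose[1]
for v,u in[(262,317),(285,285),(285,350),(320,317)]:print(X[v,u].round(4))
p=a["p"].astype(int)[265:322,285:350];print(p[10:50:6,32].tolist())
m=(p.max(-1)<45).astype(np.uint8)
c=max(cv2.findContours(m,0,1)[0],key=cv2.contourArea).reshape(-1,2)+[285,265]
zt=np.median([X[285,285,2],X[285,350,2]])
i=ctrl.camera_info("wrist");T=i["T_tool_cam"];r=np.c_[c,np.ones(len(c))]@np.linalg.inv(i["camera_matrix"]).T@T[:3,:3].T
w=T[:3,3]+r*((zt-T[2,3])/r[:,2])[:,None];print(zt,cv2.minAreaRect((w[:,:2]*1000).astype(np.float32)))
E
python3 m3.py
```

```text
[ 0.0173  0.0012 -0.0276]
[ 0.0058 -0.0129 -0.0276]
[ 0.006   0.0158 -0.0277]
[-0.013   0.0013 -0.0276]
[[57, 61, 70], [26, 25, 28], [21, 20, 22], [23, 23, 23], [22, 23, 23], [26, 27, 27], [58, 60, 70]]
-0.027652784587228904 ((1.5984697341918945, 0.8462114334106445), (16.163410186767578, 15.715513229370117), 89.87968444824219)
```

```bash
python3 -c "
from h import *
print(togo([.5324,-.1178,.2057]))"
```

```text
[ 0.45232856 -0.41012733 -0.00881347]
```

drive_tool(
  plan=[
    [[0.06,-0.05,0,0],[0.15,-0.14,0,-0.03],[0.23,-0.21,0,-0.06],[0.3,-0.27,0,-0.087],[0.37,-0.33,0,-0.087],[0.42,-0.38,0,-0.087],[0.44,-0.4,0,-0.087],[0.452,-0.41,0,-0.087],[0.452,-0.41,0,-0.087],[0.452,-0.41,0,-0.087]],
  ],
)

```text
time_s: 6.33
eef_pos: [0.5315, -0.1184, 0.2004]
eef_rot: [-0.001, 0.901, 0.434, -0.001]
wrist_force: [-0.1, -0.6, -2.9]
opening: 0.475
grasp_force: 61.7
```

```bash
python3 - <<'E'
from h import *
p,R=tool();print(p,np.degrees(np.arctan2(R[1,0],R[0,0])),R[:,2])
pose=(p,R)
im,d=ctrl.camera("wrist");cv2.imwrite("pics/c4.png",cv2.resize(im[220:340,240:400],None,fx=5,fy=5,interpolation=2)[...,::-1])
print(togo([.5324,-.1178,.18]))
E
```

```text
[ 0.53145839 -0.11836627  0.20037361] 51.398101242806455 [-2.06517115e-03  2.33873494e-04 -9.99997840e-01]
[ 3.37312390e-03 -4.88663095e-05  5.18441140e-02]
```

View pics/c4.png

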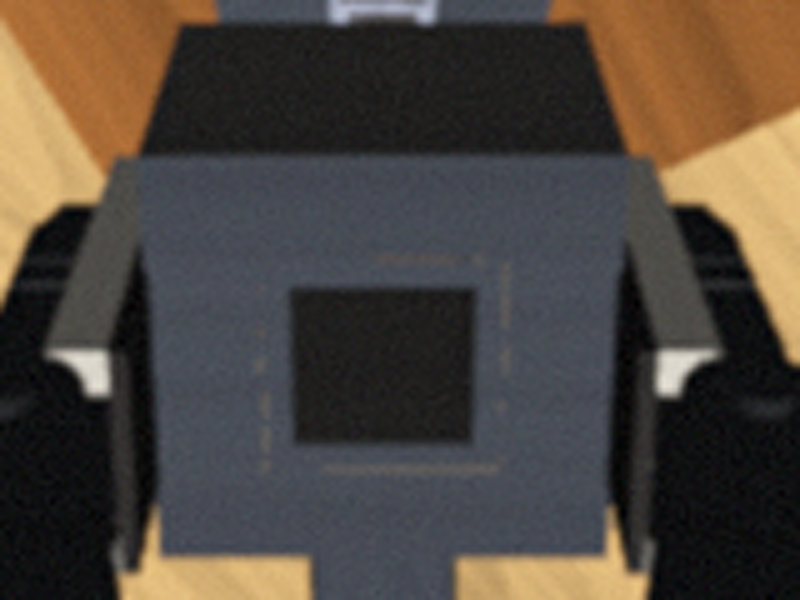

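The close view shows the shaft (top edge, x≈383) centred on the hole (x≈383) and square with the hub. I descend gently.

drive_tool(
  plan=[
    [[0.003,0,0.04,0],[0.003,0,0.07,0],[0.003,0,0.09,0],[0.003,0,0.105,0],[0.003,0,0.12,0],[0.003,0,0.13,0],[0.003,0,0.14,0],[0.003,0,0.15,0],[0.003,0,0.155,0],[0.003,0,0.16,0],[0.003,0,0.165,0]],
  ],
)

```text
time_s: 7.3
eef_pos: [0.533, -0.1168, 0.1358]
eef_rot: [0.0, 0.901, 0.434, 0.0]
wrist_force: [-0.5, 0.5, -3.3]
opening: 0.482
grasp_force: 61.8
```

drive_tool(
  plan=[
    [[0,0,0.005,0],[0,0,0.01,0],[0,0,0.012,0],[0,0,0.012,0],[0,0,0.012,0]],
  ],
)

```text
time_s: 7.72
eef_pos: [0.5331, -0.1168, 0.1328]
eef_rot: [0.0, 0.901, 0.434, 0.0]
wrist_force: [-5.3, 1.5, 10.6]
opening: 0.483
grasp_force: 63.4
```

Seated (force up to 10 N at the expected height). Release and rise.

drive_tool(
  plan=[
    [[0,0,0.012,0],[0,0,0.012,0],[0,0,0.012,0],[0,0,0.01,0],[0,0,0.01,0],[0,0,0.01,0]],
  ],
  jaw=0,
)

```text
time_s: 8.22
eef_pos: [0.533, -0.1168, 0.127]
eef_rot: [0.0, 0.901, 0.434, 0.0]
wrist_force: [0.3, 0.2, -0.8]
opening: 1.001
grasp_force: 0.0
```

drive_tool(
  plan=[
    [[0,0,-0.05,0],[0,0,-0.13,0],[0,0,-0.22,0],[0,0,-0.3,0],[0,0,-0.3,0],[0,0,-0.3,0]],
  ],
)

```text
time_s: 8.72
eef_pos: [0.5342, -0.1173, 0.2495]
eef_rot: [0.002, 0.901, 0.434, 0.002]
wrist_force: [0.1, 0.0, -1.1]
opening: 1.001
grasp_force: 0.0
```

```bash
cat > m5.py <<'E'
from h import *
p,d,pose=snap("w5");X=cloud("wrist",d,pose)
print(pose[0],np.degrees(np.arctan2(pose[1][1,0],pose[1][0,0])))
for lo,hi in((.155,.165),(.19,.212)):
    m=(X[...,2]>lo)&(X[...,2]<hi)&(np.hypot(X[...,0]-.534,X[...,1]+.117)<.12)
    n,l,s,c=cv2.connectedComponentsWithStats(m.astype(np.uint8))
    for i in range(1,n):
        if s[i,4]>60: print(lo,s[i],X[l==i].mean(0).round(4),X[l==i][:,2].min(),X[l==i][:,2].max())
E
python3 m5.py
```

```text
[ 0.53423172 -0.11730875  0.24953305] 51.42323156228655
0.155 [ 289  181   53  109 3333] [ 0.5283 -0.1248  0.1602] 0.15502030238785927 0.16468303241680046
0.19 [300 300  31  34 808] [ 0.4876 -0.1763  0.1989] 0.19001522900941825 0.2024647607417387
```

View pics/w5.png

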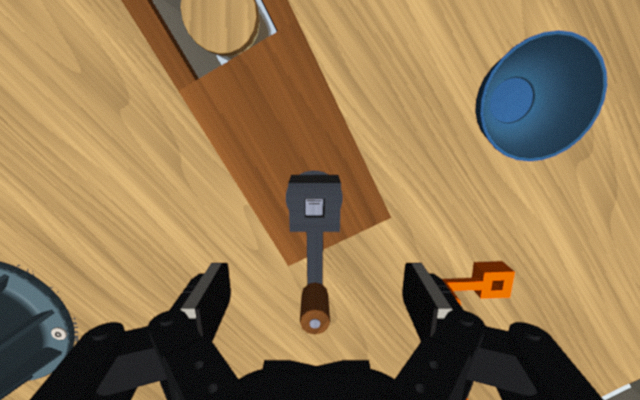

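```bash
python3 - <<'E'
from h import *
a=np.load("w5.npz");pose=(a["pos"],a["R"])
g=cast("wrist",(315,322),.2,pose)[0];s=cast("wrist",(314,207),.16,pose)[0];print(g,s,g-s)
print(togo([g[0],g[1],.166]),ctrl.get_obs()["q"])
E
```

```text
[ 0.48556136 -0.17914696  0.2       ] [ 0.53497781 -0.11587824  0.16      ] [-0.04941645 -0.06326872  0.04      ]
[-0.19592326  0.00402272  0.20340095] [-4.33316195e-01  1.00637920e-01  1.66418859e+00 -1.66015668e-05
  1.37528935e+00  2.40064947e-01]
```

drive_tool(
  plan=[
    [[-0.08,0.003,0,0],[-0.16,0.003,0,0],[-0.195,0.003,0.03,0],[-0.195,0.003,0.09,0],[-0.195,0.003,0.15,0],[-0.195,0.003,0.19,0],[-0.195,0.003,0.203,0],[-0.195,0.003,0.203,0],[-0.195,0.003,0.203,0]],
  ],
)

```text
time_s: 9.52
eef_pos: [0.4849, -0.1782, 0.1653]
eef_rot: [-0.001, 0.901, 0.434, -0.0]
wrist_force: [-0.0, -1.1, 1.2]
opening: 1.001
grasp_force: 0.0
```

drive_tool(
  plan=[
    [[0,0,0,0],[0,0,0,0],[0,0,0,0],[0,0,0,0],[0,0,0,0],[0,0,0,0],[0,0,0,0],[0,0,0,0],[0,0,0,0],[0,0,0,0]],
  ],
  jaw=1,
)

```text
time_s: 10.35
eef_pos: [0.4853, -0.1787, 0.166]
eef_rot: [0.0, 0.901, 0.434, 0.0]
wrist_force: [-2.4, -1.0, 4.0]
opening: 0.264
grasp_force: 58.6
```

```bash
cat > wind.py <<'E'
# rows along the circle in the tool frame: angle now from the TCP, centre = shaft
from h import *
import sys
step,n=float(sys.argv[1]),int(sys.argv[2]);S=np.array([.534,-.117])
p,R=tool();v=p[:2]-S;f=np.arctan2(v[1],v[0]);print("phi",np.degrees(f),"r",np.hypot(*v),"z",p[2],"yaw",np.degrees(np.arctan2(R[1,0],R[0,0])))
for k in range(1,n+1):
    g=f-np.radians(step)*k;t=np.r_[S+.08*np.array([np.cos(g),np.sin(g)]),p[2]]
    print(k,(R.T@(t-p)/.4).round(3)[:2].tolist())
E
python3 wind.py 20 12
```

```text
phi -128.31292899963393 r 0.07862020994581778 z 0.16600136084045042 yaw 51.414986354046256
1 [0.008, -0.068]
2 [0.043, -0.129]
3 [0.096, -0.174]
4 [0.161, -0.198]
5 [0.23, -0.198]
6 [0.296, -0.175]
7 [0.349, -0.13]
8 [0.384, -0.07]
9 [0.397, -0.002]
10 [0.385, 0.067]
11 [0.35, 0.127]
12 [0.297, 0.172]
```

drive_tool(
  plan=[
    [[0.007,-0.052,0,0],[0.027,-0.1,0,0],[0.059,-0.141,0,0],[0.1,-0.173,0,0],[0.148,-0.193,0,0],[0.2,-0.2,0,0],[0.252,-0.193,0,0],[0.3,-0.173,0,0],[0.341,-0.141,0,0],[0.373,-0.1,0,0],[0.393,-0.052,0,0],[0.4,0,0,0]],
  ],
)

```text
time_s: 11.35
eef_pos: [0.5843, -0.0529, 0.1655]
eef_rot: [-0.001, 0.901, 0.435, -0.002]
wrist_force: [-11.1, -5.0, 5.3]
opening: 0.261
grasp_force: 59.8
```

```bash
python3 wind.py 15 1;python3 -c "
from h import *
print(ctrl.get_obs()['wrist_force'])"
```

```text
phi 51.88440156559077 r 0.08144354692058144 z 0.16550063070575377 yaw 51.5303933769519
1 [-0.01, 0.052]
[-11.09245165  -5.03738909   5.29320381]
```

drive_tool(
  plan=[
    [[-0.007,0.052,0,0],[-0.027,0.1,0,0],[-0.059,0.141,0,0],[-0.1,0.173,0,0],[-0.148,0.193,0,0],[-0.2,0.2,0,0],[-0.252,0.193,0,0],[-0.3,0.173,0,0],[-0.341,0.141,0,0],[-0.373,0.1,0,0],[-0.393,0.052,0,0],[-0.4,0,0,0]],
  ],
)

```text
time_s: 12.35
eef_pos: [0.485, -0.1799, 0.1662]
eef_rot: [0.001, 0.901, 0.433, 0.001]
wrist_force: [4.4, 1.1, 1.1]
opening: 0.266
grasp_force: 59.5
```

drive_tool(
  plan=[
    [[0.007,-0.052,0,0],[0.027,-0.1,0,0],[0.059,-0.141,0,0],[0.1,-0.173,0,0],[0.148,-0.193,0,0],[0.2,-0.2,0,0],[0.252,-0.193,0,0],[0.3,-0.173,0,0],[0.341,-0.141,0,0],[0.373,-0.1,0,0],[0.393,-0.052,0,0],[0.4,0,0,0]],
  ],
)

```text
time_s: 13.35
eef_pos: [0.5843, -0.053, 0.1655]
eef_rot: [-0.001, 0.901, 0.435, -0.002]
wrist_force: [-11.3, -5.7, 5.8]
opening: 0.261
grasp_force: 60.1
```

drive_tool(
  plan=[
    [[-0.007,0.052,0,0],[-0.027,0.1,0,0],[-0.059,0.141,0,0],[-0.1,0.173,0,0],[-0.148,0.193,0,0],[-0.2,0.2,0,0],[-0.252,0.193,0,0],[-0.3,0.173,0,0],[-0.341,0.141,0,0],[-0.373,0.1,0,0],[-0.393,0.052,0,0],[-0.4,0,0,0]],
  ],
)

```text
time_s: 14.35
eef_pos: [0.485, -0.1799, 0.1662]
eef_rot: [0.001, 0.901, 0.433, 0.001]
wrist_force: [4.8, 0.3, -0.2]
opening: 0.263
grasp_force: 59.7
```

```bash
python3 wind.py 6 8;python3 -c "
from h import *
print(ctrl.get_obs()['wrist_force'])"
```

```text
phi -127.91579026869955 r 0.0796768193977029 z 0.1662102655665994 yaw 51.33853705049563
1 [0.0, -0.021]
2 [0.003, -0.042]
3 [0.008, -0.062]
4 [0.015, -0.082]
5 [0.025, -0.1]
6 [0.036, -0.118]
7 [0.049, -0.134]
8 [0.063, -0.149]
[ 4.75454002  0.26027292 -0.23755351]
```

Now the last ~30° up to the stop, slowly.

drive_tool(
  plan=[
    [[0.001,-0.021,0,0],[0.004,-0.042,0,0],[0.01,-0.062,0,0],[0.017,-0.082,0,0],[0.022,-0.091,0,0],[0.027,-0.1,0,0],[0.027,-0.1,0,0]],
  ],
)

```text
time_s: 14.93
eef_pos: [0.4593, -0.1457, 0.1661]
eef_rot: [0.0, 0.901, 0.434, -0.002]
wrist_force: [-10.2, -5.1, 8.7]
opening: 0.264
grasp_force: 60.8
```

drive_tool(
  plan=[
    [[0.005,-0.008,0,0],[0.009,-0.015,0,0],[0.009,-0.015,0,0]],
  ],
)

```text
time_s: 15.18
eef_pos: [0.457, -0.1392, 0.1661]
eef_rot: [0.0, 0.901, 0.434, -0.002]
wrist_force: [-10.2, -4.6, 8.1]
opening: 0.265
grasp_force: 60.8
```

drive_tool(
  plan=[
    [[0.005,-0.006,0,0],[0.009,-0.012,0,0],[0.009,-0.012,0,0]],
  ],
)

```text
time_s: 15.43
eef_pos: [0.4554, -0.1333, 0.166]
eef_rot: [-0.0, 0.901, 0.434, -0.002]
wrist_force: [-9.9, -4.6, 9.4]
opening: 0.264
grasp_force: 60.8
```

drive_tool(
  plan=[
    [[0.005,-0.005,0,0],[0.009,-0.01,0,0],[0.009,-0.01,0,0]],
  ],
)

```text
time_s: 15.68
eef_pos: [0.4546, -0.1287, 0.1662]
eef_rot: [0.001, 0.901, 0.434, -0.002]
wrist_force: [-10.5, -7.4, 8.7]
opening: 0.262
grasp_force: 60.8
```

```bash
cat > ang.py <<'E'
from h import *
p,R=tool();v=p[:2]-[.5348,-.1158];f=np.arctan2(v[1],v[0]);F=ctrl.get_obs()["wrist_force"]
print("phi",np.degrees(f)%360,"r",np.hypot(*v),"Ft",F[0]*np.sin(f)-F[1]*np.cos(f),"Fr",F[0]*np.cos(f)+F[1]*np.sin(f))
E
python3 ang.py
python3 - <<'E'
from h import *
p,d=ctrl.camera("top");X=cloud("top",d);np.savez("top1.npz",p=p,d=d)
m=(np.hypot(X[...,0]-.572,X[...,1]-.049)<.03);print("lid z",np.percentile(X[m][:,2],[50,90,98]))
E
```

```text
phi 189.12182092962672 r 0.08123556630309559 Ft -5.666144738441115 Fr 11.54064811034577
lid z [0.18522551 0.19045719 0.19218694]
```

drive_tool(
  plan=[
    [[0.005,-0.005,0,0],[0.008,-0.008,0,0],[0.008,-0.008,0,0],[0.008,-0.008,0,0]],
  ],
)

```text
time_s: 16.07
eef_pos: [0.4542, -0.1254, 0.1664]
eef_rot: [0.002, 0.901, 0.434, -0.003]
wrist_force: [-11.3, -11.2, 9.1]
opening: 0.266
grasp_force: 60.8
```

```bash
python3 ang.py
```

```text
phi 186.82115658407898 r 0.08113002512852172 Ft -9.81668326328456 Fr 12.532714408411087
```

drive_tool(
  plan=[
    [[0,0,0,0],[0,0,0,0],[0,0,0,0],[0,0,0,0],[0,0,0,0]],
  ],
  jaw=0,
)

```text
time_s: 16.48
eef_pos: [0.4553, -0.1224, 0.1654]
eef_rot: [-0.0, 0.901, 0.434, -0.0]
wrist_force: [0.3, -0.2, -0.0]
opening: 0.95
grasp_force: 0.0
```

drive_tool(
  plan=[
    [[0,0,-0.06,0],[0,0,-0.14,0],[0,0,-0.22,0],[0,0,-0.3,0],[0,0,-0.35,0],[0,0,-0.35,0]],
  ],
)

```text
time_s: 16.98
eef_pos: [0.4575, -0.1237, 0.311]
eef_rot: [0.004, 0.901, 0.434, 0.003]
wrist_force: [0.3, -0.0, -0.4]
opening: 1.003
grasp_force: 0.0
```

```bash
python3 - <<'E'
from h import *
print(tool()[0],togo([.55,.035,.31]))
E
```

```text
[ 0.4574604  -0.12374281  0.3110113 ] [ 0.45453301 -0.06645814  0.00270316]
```

drive_tool(
  plan=[
    [[0.08,-0.01,0,0],[0.17,-0.02,0,0],[0.26,-0.035,0,0],[0.35,-0.05,0,0],[0.43,-0.06,0,0],[0.455,-0.066,0,0],[0.455,-0.066,0,0],[0.455,-0.066,0,0]],
  ],
)

```text
time_s: 17.65
eef_pos: [0.5476, 0.036, 0.3047]
eef_rot: [-0.0, 0.901, 0.435, -0.001]
wrist_force: [-0.1, -0.3, -0.4]
opening: 1.002
grasp_force: 0.0
```

```bash
cat > m6.py <<'E'
from h import *
p,d,pose=snap("w6");X=cloud("wrist",d,pose);print(pose[0])
m=((X[...,2]>.172)&(X[...,2]<.2)&(np.hypot(X[...,0]-.57,X[...,1]-.05)<.06)).astype(np.uint8)
c=max(cv2.findContours(m,0,1)[0],key=cv2.contourArea).reshape(-1,2)
z=np.median(X[...,2][m>0]);w=cast("wrist",c,z,pose)[:,:2]*1000
print("lid z",z,cv2.minEnclosingCircle(w.astype(np.float32)),cv2.fitEllipse(w.astype(np.float32)),c.min(0),c.max(0))
# crank hub and grip, lift top
for lo,hi in((.157,.164),(.19,.205)):
    k=(X[...,2]>lo)&(X[...,2]<hi)&(np.hypot(X[...,0]-.534,X[...,1]+.117)<.105);print(lo,k.sum(),X[k].mean(0) if k.any() else 0)
print("togo",togo([.57,.05,.137]))
# board from start image
a=np.load("top0.npz");q=a["p"].astype(int);b=((q[...,0]<90)&(q[...,0]-q[...,2]>15)).astype(np.uint8);b[:,:190]=0;b[:,255:]=0;b[:195]=0;b[250:]=0
c=max(cv2.findContours(b,0,1)[0],key=cv2.contourArea).reshape(-1,2);w=cast("top",c,.012)[:,:2]*1000
print("board",cv2.fitEllipse(w.astype(np.float32)))
E
python3 m6.py
```

```text
[0.54757931 0.03602826 0.30465507]
lid z 0.18622809188573974 ((569.41650390625, 51.75714874267578), 31.207237243652344) ((569.1621704101562, 51.828346252441406), (60.06312942504883, 61.57793426513672), 148.49154663085938) [289 134] [358 203]
0.157 1542 [ 0.51781367 -0.11675511  0.16013503]
0.19 67 [ 0.46073284 -0.12139247  0.19269088]
togo [0.06433422 0.02147709 0.41975755]
board ((567.5305786132812, 316.1780700683594), (134.14892578125, 136.86158752441406), 132.38038635253906)
```

```bash
python3 -c "
from h import *
print(togo([.5693,.0518,.136]))"
```

```text
[0.06676435 0.01730556 0.4222586 ]
```

drive_tool(
  plan=[
    [[0.05,0.015,0,0],[0.067,0.017,0.05,0],[0.067,0.017,0.12,0],[0.067,0.017,0.2,0],[0.067,0.017,0.27,0],[0.067,0.017,0.33,0],[0.067,0.017,0.38,0],[0.067,0.017,0.41,0],[0.067,0.017,0.421,0],[0.067,0.017,0.421,0],[0.067,0.017,0.421,0]],
  ],
)

```text
time_s: 18.62
eef_pos: [0.5708, 0.0519, 0.1384]
eef_rot: [0.0, 0.901, 0.433, 0.001]
wrist_force: [-0.3, 0.4, -0.3]
opening: 1.001
grasp_force: 0.0
```

drive_tool(
  plan=[
    [[0,0,0,0],[0,0,0,0],[0,0,0,0],[0,0,0,0],[0,0,0,0],[0,0,0,0],[0,0,0,0],[0,0,0,0]],
  ],
  jaw=1,
)

```text
time_s: 19.28
eef_pos: [0.5709, 0.0527, 0.1391]
eef_rot: [0.001, 0.901, 0.434, 0.001]
wrist_force: [-2.0, 0.5, 6.9]
opening: 0.713
grasp_force: 63.9
```

drive_tool(
  plan=[
    [[0,0,-0.02,0],[0,0,-0.05,0],[0,0,-0.1,0],[0,0,-0.15,0],[0,0,-0.2,0],[0,0,-0.25,0],[0,0,-0.28,0],[0,0,-0.3,0],[0,0,-0.3,0],[0,0,-0.3,0]],
  ],
)

```text
time_s: 20.12
eef_pos: [0.5699, 0.0526, 0.257]
eef_rot: [-0.0, 0.901, 0.434, -0.0]
wrist_force: [0.4, -0.4, -3.3]
opening: 0.711
grasp_force: 65.8
```

```bash
python3 - <<'E'
from h import *
p,d,pose=snap("w7");X=(cloud("wrist",d,pose)-pose[0])@pose[1]
print(pose[0],pose[1][:,2])
t=X[...,2];m=((t<-.04)&(t>-.06)&(abs(X[...,0])<.04)&(abs(X[...,1])<.028));m[:, :200]=0
print("lid: pts",m.sum(),"z tool",np.median(t[m]),"ctr",(X[m].min(0)+X[m].max(0))/2)
A=np.c_[X[m][:,:2],np.ones(m.sum())];print("tilt",np.linalg.lstsq(A,X[m][:,2],rcond=None)[0])
b=p.astype(int)
w=cloud("wrist",d,pose);print(togo([.5675,.3162,.26]))
E
```

```text
[0.56994138 0.05262354 0.2569884 ] [-2.81319043e-04  3.52340988e-05 -9.99999960e-01]
lid: pts 13698 z tool -0.04708650363618417 ctr [ 3.49011724e-03  3.17390931e-06 -4.98733620e-02]
tilt [ 0.03423455  0.00634002 -0.04707818]
[ 0.51192052 -0.41486419 -0.00948377]
```

drive_tool(
  plan=[
    [[0.02,-0.016,0,0],[0.06,-0.049,0,0],[0.11,-0.09,0,0],[0.17,-0.139,0,0],[0.23,-0.187,0,0],[0.29,-0.236,0,0],[0.35,-0.285,0,0],[0.41,-0.333,0,0],[0.46,-0.374,0,0],[0.495,-0.402,0,0],[0.51,-0.414,0,0],[0.51,-0.414,0,0]],
  ],
)

```text
time_s: 21.17
eef_pos: [0.5667, 0.3173, 0.2558]
eef_rot: [-0.0, 0.9, 0.435, -0.001]
wrist_force: [-0.0, -0.0, -4.0]
opening: 0.711
grasp_force: 65.8
```

```bash
python3 - <<'E'
from h import *
print(tool()[0],togo([.568,.315,.0635]))
E
```

```text
[0.56674439 0.31729281 0.25579025] [-0.00176149  0.00676661  0.48071919]
```

drive_tool(
  plan=[
    [[0,0.004,0.03,0],[0,0.006,0.09,0],[0,0.006,0.16,0],[0,0.006,0.23,0],[0,0.006,0.3,0],[0,0.006,0.36,0],[0,0.006,0.4,0],[0,0.006,0.43,0],[0,0.006,0.45,0],[0,0.006,0.465,0],[0,0.006,0.475,0],[0,0.006,0.475,0]],
  ],
)

```text
time_s: 22.17
eef_pos: [0.5699, 0.3136, 0.0671]
eef_rot: [0.0, 0.901, 0.434, 0.0]
wrist_force: [-1.0, 0.2, -3.2]
opening: 0.715
grasp_force: 65.8
```

drive_tool(
  plan=[
    [[0,0,0.004,0],[0,0,0.008,0],[0,0,0.011,0],[0,0,0.013,0],[0,0,0.014,0],[0,0,0.014,0]],
  ],
)

```text
time_s: 22.67
eef_pos: [0.5697, 0.3139, 0.0617]
eef_rot: [0.0, 0.901, 0.434, 0.0]
wrist_force: [0.6, 0.2, -3.4]
opening: 0.714
grasp_force: 65.8
```

drive_tool(
  plan=[
    [[0,0,0.002,0],[0,0,0.003,0],[0,0,0.003,0]],
  ],
)

```text
time_s: 22.92
eef_pos: [0.5697, 0.3138, 0.0604]
eef_rot: [-0.0, 0.901, 0.434, -0.0]
wrist_force: [-0.1, 0.5, -2.7]
opening: 0.709
grasp_force: 65.8
```

drive_tool(
  plan=[
    [[0,0,0.002,0],[0,0,0.004,0],[0,0,0.004,0]],
  ],
)

```text
time_s: 23.17
eef_pos: [0.5699, 0.3139, 0.0593]
eef_rot: [0.0, 0.901, 0.434, 0.0]
wrist_force: [-1.8, -0.7, 0.3]
opening: 0.715
grasp_force: 66.1
```

Contact: the weight has come off the wrist. Release and rise.

drive_tool(
  plan=[
    [[0,0,0,0],[0,0,0,0],[0,0,0,0],[0,0,0,0],[0,0,0,0],[0,0,0,0]],
  ],
  jaw=0,
)

```text
time_s: 23.67
eef_pos: [0.5699, 0.3138, 0.059]
eef_rot: [0.0, 0.901, 0.434, 0.0]
wrist_force: [0.6, -0.4, -0.1]
opening: 1.003
grasp_force: 0.0
```

drive_tool(
  plan=[
    [[0,0,-0.03,0],[0,0,-0.08,0],[0,0,-0.15,0],[0,0,-0.23,0],[0,0,-0.31,0],[0,0,-0.39,0],[0,0,-0.45,0],[0,0,-0.5,0],[0,0,-0.5,0],[0,0,-0.5,0]],
  ],
)

```text
time_s: 24.5
eef_pos: [0.5705, 0.3141, 0.2612]
eef_rot: [0.0, 0.901, 0.434, 0.002]
wrist_force: [0.5, -0.5, -0.2]
opening: 1.0
grasp_force: 0.0
```

```bash
python3 - <<'E'
from h import *
p,d,pose=snap("w8");X=cloud("wrist",d,pose)
m=((X[...,2]>.095)&(X[...,2]<.12)&(np.hypot(X[...,0]-.57,X[...,1]-.314)<.06)).astype(np.uint8)
c=max(cv2.findContours(m,0,1)[0],key=cv2.contourArea).reshape(-1,2);z=np.median(X[...,2][m>0])
print("lid",z,cv2.fitEllipse((cast("wrist",c,z,pose)[:,:2]*1000).astype(np.float32)))
b=p.astype(int);k=((X[...,2]>.006)&(X[...,2]<.018)&(np.hypot(X[...,0]-.57,X[...,1]-.314)<.1)).astype(np.uint8)|m
q=cloud("wrist",d,pose);h=cv2.convexHull(np.argwhere(k)[:,::-1].astype(np.int32)).reshape(-1,2)
print("board",cv2.minEnclosingCircle((cast("wrist",h,.012,pose)[:,:2]*1000).astype(np.float32)))
p,d=ctrl.camera("scene");cv2.imwrite("pics/s8.png",p[...,::-1])
E
```

```text
lid 0.1061760861785368 ((569.7542724609375, 312.12005615234375), (60.127559661865234, 61.817726135253906), 140.3877410888672)
board ((570.4360961914062, 315.5030212402344), 70.61360168457031)
```

View pics/s8.png

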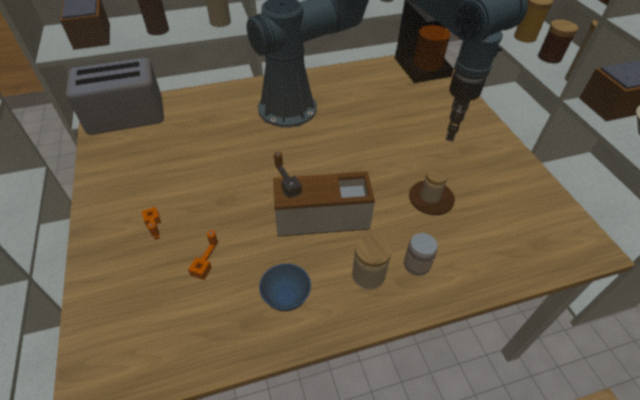

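The scene view shows the jar standing on the board at (433,187), the crank on the shaft at (290,185), the well empty with its platform up at (352,188), and the bystanders where they were. The jar is 3–4 mm off the board's centre, so I hand in.

```bash
python3 -c "
from bench import ctrl
print(ctrl.hand_in())"
```

```text
the job is handed in; nothing more can be done
None
```

I handed the job in at about 24.6 s: the crank is seated on the shaft and wound to its stop, the jar stands about 4 mm from the board's centre, and the bowl, can and big pasta jar look unmoved; hand-in returned no verdict.

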